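# Clear the jar, draw the monopod out to its second stop and hold it

## Robot

A 6-joint arm with a two-finger parallel gripper is mounted at the origin on the work surface. World frame = base frame: x ahead of the robot, y to its left, z up, the work surface at z = 0. Lengths are in m, angles in degrees, forces in N, time in s.
With the tool pointing down it reaches from about 0.4 to 0.825 m from the base axis. Payload 7 kg.
Tool frame: the origin (TCP) lies at the very end of the fingers, on their centre line; the grasp point (between the pads) lies r.grip_depth behind it (r.grip_depth is the distance from the TCP to the grasp point, in m); z points along the fingers, y is the direction in which the jaws open and shut (so a half turn about z gives the same grasp; the last joint's range is limited). The gripper opens to 88 mm and grips with 3 to 60 N. Pads are 19 mm wide; open, the fingers measure 130 mm over their backs; the gripper's body (78 mm by 193 mm) begins 47 mm behind the grasp point.
Start: joints at [84.574, 20.546, 0.682, 0, -70.136, -16.507], TCP at [0.252, 0.626, 0.192] pointing down, gripper open.
Joint ranges: [-176.03, 176.03], [-82.01, 121.73], [-58.28, 71.71], [-173.87, 95.51], [-174.79, -0.11], [-173.66, 173.66]. Speed limits (degrees/s): [136.94, 136.94, 172.46, 180, 180, 180].

## Interface

Orientations are given as [roll, pitch, yaw] about the fixed x, y, z axes, in that order (R = Rz(yaw) Ry(pitch) Rx(roll)).
In Python, from plant import r gives the robot as it stands. The module is installed in compiled form; this text tells all that it offers.
- The arm moves only by the tool step_arm, never from a script. Its argument "increments" is a list of rows, each a list of 3 entries, a list of its own where there are three numbers: the shift along the tool's x, y, z in m, then the turn, a rotation vector about the tool's x, y, z in rad, then the closure, from 0 (fully open) to 1 (shut). In form: [[[x, y, z], [wx, wy, wz], grip], ...]. A call has 1 to 10 rows; each row is the pose to reach, as a shift and turn from the pose commanded when the call began, along the tool's axes at that moment; what a row does not reach only later rows make up. A row lasts 1/10 s, in which the tool goes at most 50 mm and 8.59 degrees, less where a joint would pass 70% of its speed; a pose out of reach is approached as far as the arm can. A call with a gripper value outside its range is refused whole. The fingers move at their own pace and stop on an object; "force" is the grip in N (left out, the last holds). Time passes only in rows, so rows that repeat a pose let the fingers close. It gives the time, the measured TCP pose, the force and the opening at its end, in the units of the state.
- r.get_state(): the state, without advancing time (a new reading comes with each control period).
- r.capture(name): name is "scene" or "top" or "wrist"; returns a dict with "color" (384x512x3 uint8, red, green, blue), "intrinsics" (3x3 intrinsics, pixels), "k1" (the pictures are not rectified: a ray, as slopes to the right and down, at radius r is drawn at 1 + k1 r^2 times it, then the intrinsics apply), "rvec" (rotation vector, rad) and "tvec" (3), from world to camera coordinates, as OpenCV has them; the wrist camera has in their place "T_tool_cam" (4x4, takes a point from camera to tool coordinates, whose origin is the TCP and whose axes are the flange's). Camera axes: x right, y down, z forward; pixel columns grow to the right and rows downward; lengths in m; the calibration is good to about 2 mm. A picture is of the moment at which its call begins: read the wrist's pose just before it. There is no depth.
- r.close_job(): hands the job in, once; it reports no verdict.
The state is a dict: "time_s": time; "joints": joint angles; "qd": joint speeds; "joint_torque": joint torques, N m; "tcp_pos": TCP position; "eef_rot": TCP orientation; "contact_force": force on the tool from outside, world axes, zero at the start; "moment": the same for the moment, N m; "gripper_width": finger opening in m.
Only numpy, scipy, OpenCV 4.12 (cv2) and the standard library are available. Lean on these libraries where they do the work, as an engineer would, in place of code of your own. Each camera call takes 0.05 s, during which the arm holds its last target.

## Task

Take the small jar that stands in the way of the camera monopod and set it upright on the aluminium coaster. Then squeeze the red button on the monopod's grip head, pull the head straight out as far as it goes, to its second stop, and keep holding it there so that I can tighten the collar: it springs back if let go, so finish with the head still in the gripper. The monopod must not bump the jar, and leave the mugs, butter dish, pepper mill and spoon where they are.

Things in the scene. Friction and masses are not known exactly. Their poses are not given: they have to be found in the camera images.
- monopod_rest: Heavy fixed rest (steel base 100 x 170 mm, grey saddles) with a blue level sleeve, 32 mm thick, 200 mm long, axis 55 mm above the table, top 76 mm. Origin: on the table below the sleeve's mouth (rubber twist collar). z up; the sleeve runs along its +y; the monopod is pulled out along its -y. Turned up to 0.3 rad either way.
- grip_head (a point): Grey grip head on the end of the aluminium tube: 34 mm wide (x), 44 long (y), 36 high (z), a 12 mm camera plate and screw on its -y end. The point is its centre, 55 mm above the table, 37 mm of air below; axes as the rest's. Rest frame y = -0.042 when in, -0.162 at the second stop. Red button in the middle of its -x side; +x side plain. Slides only along y.
- release (a joint): Red button, 26 x 26 mm, 8 mm proud of the head's -x side. 0 = out, 0.006 m = fully in (2 mm proud: pinched width 36 mm, 42 before). Pinch the head from above across x at its middle: the closing finger presses it; pull in that same grip, 15 to 30 N. Spring 2 to 5.5 N. The slide is locked unless it is in by 4 mm, so keep it pressed while pulling.
- boom (a joint): How far the monopod is drawn out, m: 0 = home (locked), 0.06 = first stop (white mark; the lock clicks in there only if the button is let out), 0.12 = second stop, a firm end stop. A spring draws it back with about 2.4 to 3.4 N, with 0.5 N of friction; there is no lock at the second stop, so it must be held there.
- jar_center (a point): Small closed amber glass jar with aluminium screw lid, 56 mm diameter, 80 mm high, about 0.25 kg, loose. The point is its centre, 40 mm above its base. At the start it stands on the table in the path of the grip head, some 75 mm beyond the head's centre.
- coaster: Round aluminium coaster, 100 mm diameter, 6 mm thick, fixed to the table to the right (-y) of the monopod. Origin: centre of its underside; its top is 6 mm above the table. The jar goes on its middle.
- mug_a: Matte blue mug, 80 mm wide, 92 mm high, origin under its centre; bystander standing in the row at the far side of the table, places swapped at random; not to be moved. 
- mug_b: Second such blue mug; bystander standing in the row at the far side of the table, places swapped at random; not to be moved. 
- butter_dish: White ceramic butter dish with hinged lid and knob, 100 x 160 mm, about 90 mm high, origin under its centre; bystander standing in the row at the far side of the table, places swapped at random; not to be moved. 
- pepper_mill: Dark wooden pepper mill, 54 mm wide, 140 mm high, origin under its centre; bystander standing in the row at the far side of the table, places swapped at random; not to be moved. 
- spoon: Bamboo serving spoon, 250 mm long, lying near the right side of the table, along x; bystander, not to be moved.
Things that resemble listed ones, but are neither listed nor needed, are in the scene too. There is more than one size of the part that bears jar_center; the job needs the middle-sized. Several things look just like the coaster: the one meant starts nearest to the robot's base.

How it is judged:
By the outcome, as a careful person would: the job done as asked, in the order asked, and still so for the second after the job is handed in, while the arm keeps its last pose, push and grip.
It also fails if it takes over 54 s, if anything falls off the work surface, if the arm or the gripper's body presses on something with over 40 N, if the wrist force passes 120 N, or if a joint passes its speed limit or range.

## Working session

There is one attempt and no reset: what is moved stays moved. The work goes in short steps, Python scripts to look and compute and a tool call to move; the robot and the scene stay as the last step left them, time stands still between calls to the robot, and variables do not carry over. Pictures are saved under pics/ and viewed, and the job is handed in when it is done.

Besides the shell and the picture viewer there is one more tool, called after "Call:" by a JSON object that holds its "op" and its "data". step_arm: Moves the arm, as the interface text tells. Its arguments: {"type":"object","properties":{"increments":{"type":"array","items":{"type":"array"}},"force":{"type":"number"}},"required":["increments"]}

```bash
mkdir -p pics; cat > h.py <<'E'
import numpy as np, cv2
from plant import r
from scipy.spatial.transform import Rotation as R
def save(n,f):
    s=r.get_state(); c=r.capture(n); cv2.imwrite('pics/'+f+'.png',c['color'][:,:,::-1])
    import pickle; pickle.dump((s,c),open('pics/'+f+'.pkl','wb')); return s,c
def load(f):
    import pickle; return pickle.load(open('pics/'+f+'.pkl','rb'))
def cam(s,c):
    if 'rvec' in c:
        Rm=cv2.Rodrigues(np.array(c['rvec'],float))[0]; t=np.array(c['tvec'],float).ravel()
        return Rm.T,-Rm.T@t
    T=np.eye(4);T[:3,:3]=R.from_euler('xyz',s['eef_rot'],degrees=True).as_matrix();T[:3,3]=s['tcp_pos']
    T=T@np.array(c['T_tool_cam']);return T[:3,:3],T[:3,3]
def ray(s,c,u,v):
    K=np.array(c['intrinsics']);k=c['k1']
    d=cv2.undistortPoints(np.array([[[u,v]]],float),K,np.array([k,0,0,0.]))[0,0]
    A,o=cam(s,c);return o,A@np.array([d[0],d[1],1])
def plane(s,c,u,v,z):
    o,d=ray(s,c,u,v);return o+d*(z-o[2])/d[2]
def proj(s,c,p):
    A,o=cam(s,c);q=A.T@(np.array(p)-o);K=np.array(c['intrinsics']);x=q[:2]/q[2];x=x*(1+c['k1']*(x@x))
    return K[0,0]*x[0]+K[0,2],K[1,1]*x[1]+K[1,2]
E
python3 - <<'E'
from h import *
for n in('scene','top','wrist'):
    s,c=save(n,n+'0')
print(s,r.grip_depth,c['k1'],c['T_tool_cam'])
E
```

```text
{'time_s': 0.1, 'joints': array([ 8.45740295e+01,  2.05852715e+01,  6.40529708e-01, -1.92786891e-02,
       -7.01350418e+01, -1.65053920e+01]), 'qd': array([ 0.02302736, -0.01036024,  0.13852779,  0.06116836,  0.06208748,
        0.05321818]), 'joint_torque': array([-7.89879505e-04, -5.84162092e+01,  2.93751007e+01,  7.01555461e+00,
        1.01270154e-02, -5.08091250e-05]), 'tcp_pos': array([0.25196421, 0.62569879, 0.19114625]), 'eef_rot': array([ 1.79918354e+02, -5.29162909e-03, -2.19379223e+01]), 'contact_force': array([-0.10275034, -0.52938616, -0.42226819]), 'moment': array([ 0.00140239,  0.03181892, -0.01120797]), 'gripper_width': 0.08774516062517777} 0.0188 -0.02246902047585216 [[-4.84634647e-04 -9.65049550e-01 -2.62067034e-01  6.95368262e-02]
 [ 9.99999880e-01 -4.49807624e-04 -1.92881732e-04  1.71406633e-04]
 [ 6.82606787e-05 -2.62067096e-01  9.65049653e-01 -1.92385901e-01]
 [ 0.00000000e+00  0.00000000e+00  0.00000000e+00  1.00000000e+00]]
```

View pics/scene0.png

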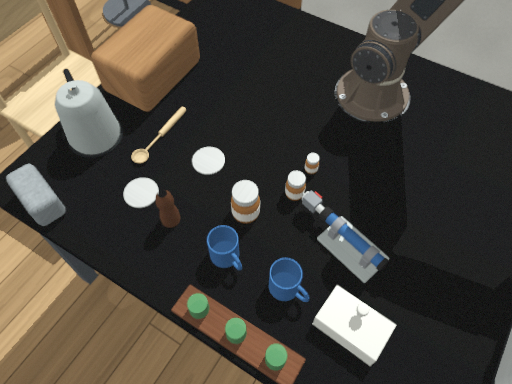

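View pics/top0.png

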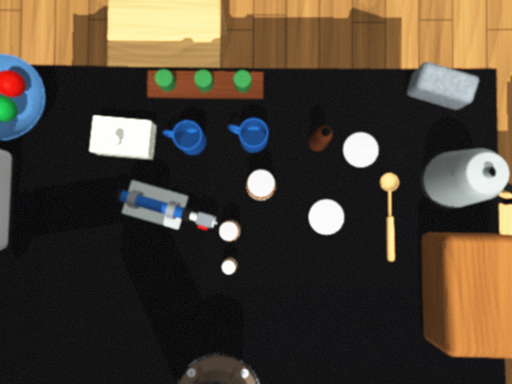

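View pics/wrist0.png

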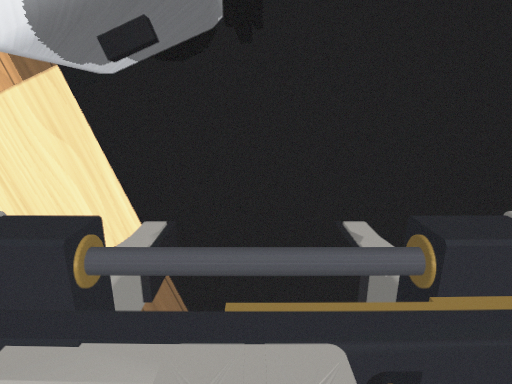

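The top view shows the middle jar lid at about (229,231), the head at (203,220) with its red button below it, the near coaster at (326,217) and the rest at (155,204). The small jar is at (229,267) and the large one at (261,184).

```bash
python3 - <<'E'
from h import *
s,c=load('top0');img=c['color'];hsv=cv2.cvtColor(img,cv2.COLOR_RGB2HSV)
print(cam(s,c)[1],c['intrinsics'])
def comps(m,box,amin=15):
    x0,y0,x1,y1=box;mm=np.zeros_like(m);mm[y0:y1,x0:x1]=m[y0:y1,x0:x1]
    n,l,st,ce=cv2.connectedComponentsWithStats(mm.astype(np.uint8))
    return [(ce[i],st[i]) for i in range(1,n) if st[i][4]>=amin]
g=(hsv[:,:,1]<60)&(hsv[:,:,2]>130)
for ce,st in comps(g,(185,165,390,285)):
    print('white',ce.round(1),st, plane(s,c,*ce,0.006).round(4),plane(s,c,*ce,.08).round(4))
red=((hsv[:,:,0]<6)|(hsv[:,:,0]>174))&(hsv[:,:,1]>150)&(hsv[:,:,2]>80)
for ce,st in comps(red,(185,205,220,240),4): print('red',ce,st,plane(s,c,*ce,.055))
blue=(hsv[:,:,0]>100)&(hsv[:,:,0]<125)&(hsv[:,:,1]>120)&(hsv[:,:,2]>70)
for ce,st in comps(blue,(110,180,190,225)): print('blue',ce,st,plane(s,c,*ce,.071))
big=cv2.resize(img[170:290,105:285],None,fx=4.4,fy=4.4,interpolation=cv2.INTER_CUBIC)
cv2.imwrite('pics/topz.png',big[:,:,::-1])
s,c=load('scene0');img=c['color']
big=cv2.resize(img[140:290,220:400],None,fx=4,fy=4,interpolation=cv2.INTER_CUBIC)
cv2.imwrite('pics/scz.png',big[:,:,::-1]);print(cam(s,c)[1])
E
```

```text
[ 0.5057672  -0.10733976  1.15623794] [[396.66263407   0.         256.55756106]
 [  0.         396.66263407 195.23746052]
 [  0.           0.           1.        ]]
white [360.1 165.7] [352 165  17   3  36] [ 0.6608 -0.4032  0.006 ] [ 0.6508 -0.3842  0.08  ]
white [260.5 182.7] [247 169  28  28 600] [ 0.6085 -0.1145  0.006 ] [ 0.6019 -0.1141  0.08  ]
white [325.9 216.6] [ 308  199   36   36 1016] [ 0.5119 -0.3043  0.006 ] [ 0.5115 -0.2916  0.08  ]
white [202.9 219.2] [189 212  28  16 284] [0.501  0.0513 0.006 ] [0.5013 0.041  0.08  ]
white [228.1 230.6] [219 221  19  20 306] [ 0.4687 -0.0221  0.006 ] [ 0.4711 -0.0275  0.08  ]
white [228.2 266.9] [221 260  15  15 170] [ 0.3652 -0.0239  0.006 ] [ 0.3742 -0.0292  0.08  ]
red [201.91891892 227.62162162] [197 225  11   6  37] [0.4779483  0.04679261 0.055     ]
blue [123.47222222 195.61111111] [120 190   8  12  72] [0.56369017 0.25978882 0.071     ]
blue [150.23899371 203.54402516] [135 195  32  18 318] [0.54268997 0.18660613 0.071     ]
blue [178.22727273 211.64772727] [174 206  10  12  88] [0.52125838 0.10994809 0.071     ]
[1.10426763 0.23396556 1.13994287]
```

View pics/topz.png

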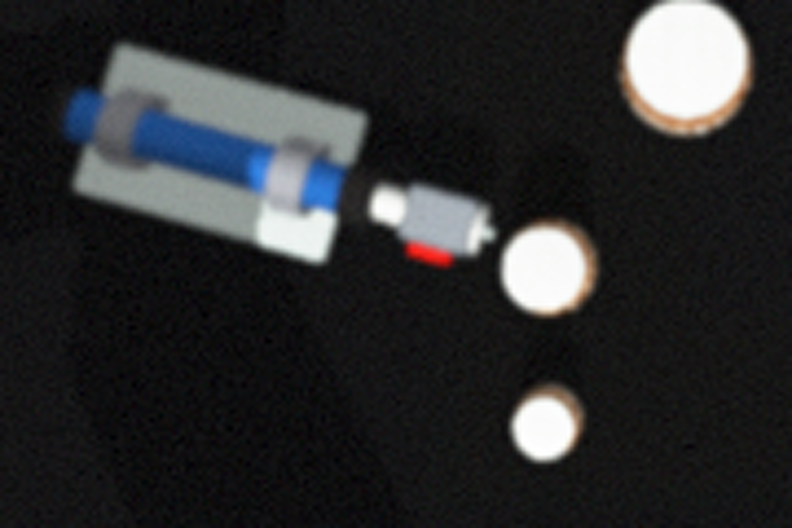

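View pics/scz.png

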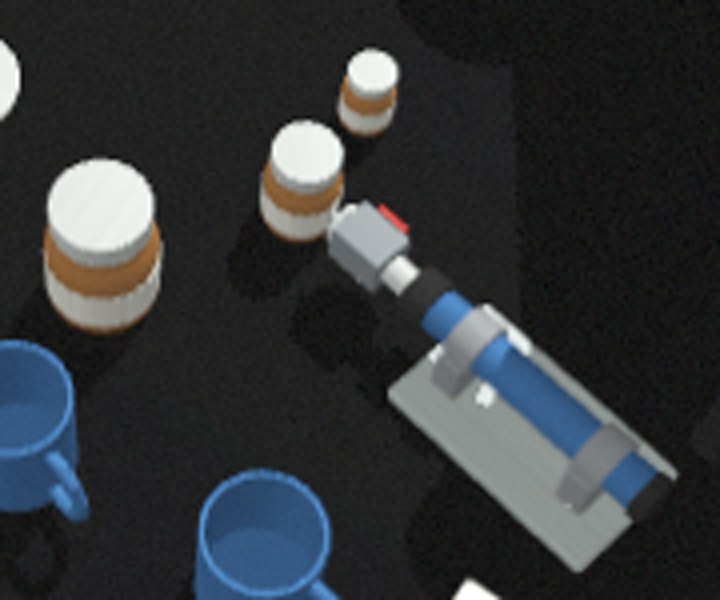

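Call:
{"op": "step_arm", "data": {"increments": [[[0.448,0.525,-0.06],[0,0,1.466],0],[[0.448,0.525,-0.06],[0,0,1.466],0],[[0.448,0.525,-0.06],[0,0,1.466],0],[[0.448,0.525,-0.06],[0,0,1.466],0],[[0.448,0.525,-0.06],[0,0,1.466],0],[[0.448,0.525,-0.06],[0,0,1.466],0],[[0.448,0.525,-0.06],[0,0,1.466],0],[[0.448,0.525,-0.06],[0,0,1.466],0],[[0.448,0.525,-0.06],[0,0,1.466],0],[[0.448,0.525,-0.06],[0,0,1.466],0]]}}

```text
time_s: 1.15
tcp_pos: [0.4105, 0.1519, 0.2357]
eef_rot: [-180.0, 0.0, -106.2]
contact_force: [1.8, 1.5, -0.1]
gripper_width: 0.0876
```

```bash
python3 - <<'E'
from h import *
s,c=load('scene0')
print(plane(s,c,296.75,178,.08), 'proj jar',np.array(proj(s,c,(.471,-.0275,.08)))-[220,140], np.array(proj(s,c,(.5,.041,.073)))-[220,140])
s,c=save('wrist','w1');print(s['tcp_pos'],s['eef_rot'])
E
```

```text
[ 0.46720933 -0.02626917  0.08      ] proj jar [75.68520769 38.77952291] [92.34075544 59.21772843]
[0.41049915 0.15189587 0.23565962] [-1.79983129e+02  3.97905976e-02 -1.06231655e+02]
```

View pics/w1.png

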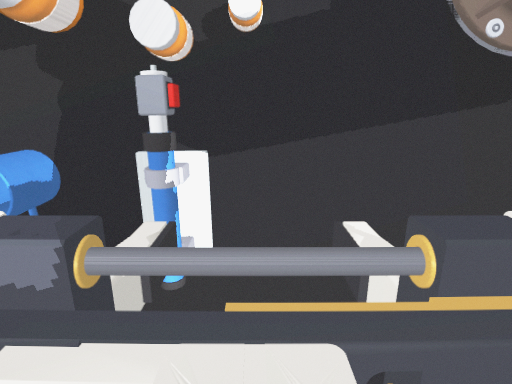

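The wrist view shows the head top at about (152,95), the button at (174,95), the jar lid at (155,25) and the sleeve running from (160,150) to (175,270).

```bash
python3 - <<'E'
from h import *
s,c=load('w1');img=c['color']
cv2.imwrite('pics/w1z.png',cv2.resize(img[0:240,90:290],None,fx=2.5,fy=2.5,interpolation=cv2.INTER_CUBIC)[:,:,::-1])
for n,p in dict(jar=(.471,-.0275,.08),head=(.5,.041,.073),ax1=(.5213,.1099,.071),ax0=(.5637,.2598,.071)).items(): print(n,np.array(proj(s,c,p)))
hsv=cv2.cvtColor(img,cv2.COLOR_RGB2HSV)
red=((hsv[:,:,0]<6)|(hsv[:,:,0]>174))&(hsv[:,:,1]>180)&(hsv[:,:,2]>80)
n,l,st,ce=cv2.connectedComponentsWithStats(red.astype(np.uint8))
for i in range(1,n):
    if st[i][4]>30: print(st[i],ce[i],plane(s,c,*ce[i],.055))
E
```

```text
jar [149.5166588   23.48109326]
head [149.4035354  97.4375536]
ax1 [154.29073964 160.69908468]
ax0 [165.54611104 277.16143113]
[168  83  11  24 229] [173.069869    94.95633188] [0.47776867 0.04410925 0.055     ]
```

View pics/w1z.png

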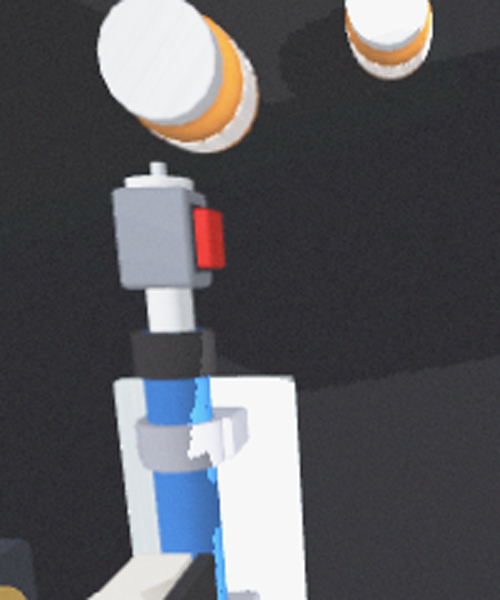

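```bash
python3 - <<'E'
from h import *
s,c=load('w1')
P=lambda u,v,z:plane(s,c,u/2.5+90,v/2.5,z)
for q in[(114,190),(190,188),(198,285),(122,287),(156,238)]:print('head',P(*q,.073))
print('jar',P(157,60,.08))
a=P(180,400,.071);b=P(191,530,.071)
e1=(P(147,400,.055)+P(208,400,.055))/2;e2=(P(157,530,.055)+P(219,530,.055))/2
print('sleeve edges',e1,e2,np.arctan2((e2-e1)[0],(e2-e1)[1]))
h1=(P(114,190,.073)+P(190,188,.073))/2;h2=(P(198,285,.073)+P(122,287,.073))/2
print(np.arctan2((h2-h1)[0],(h2-h1)[1]))
E
```

```text
head [0.50645265 0.01532872 0.073     ]
head [0.47385074 0.02416161 0.073     ]
head [0.48489938 0.06432855 0.073     ]
head [0.51852472 0.05531291 0.073     ]
head [0.49589352 0.03970491 0.073     ]
jar [ 0.46788762 -0.02605015  0.08      ]
sleeve edges [0.51885703 0.11257025 0.055     ] [0.53797191 0.17804141 0.055     ] 0.2840632810089683
0.2808399276616129
```

Call:
{"op": "step_arm", "data": {"increments": [[[0.155,-0.106,0.04],[0,0,-0.003],0],[[0.155,-0.106,0.04],[0,0,-0.003],0],[[0.155,-0.106,0.08],[0,0,-0.003],0],[[0.155,-0.106,0.08],[0,0,-0.003],0],[[0.155,-0.106,0.08],[0,0,-0.003],0],[[0.155,-0.106,0.08],[0,0,-0.003],0],[[0.155,-0.106,0.08],[0,0,-0.003],0]]}}

```text
time_s: 1.9
tcp_pos: [0.4703, -0.0238, 0.1559]
eef_rot: [-180.0, 0.0, -105.8]
contact_force: [0.1, 0.5, 0.4]
gripper_width: 0.0878
```

Call:
{"op": "step_arm", "data": {"increments": [[[0.003,0.001,0.03],[0,0,0],0],[[0.003,0.001,0.06],[0,0,0],0],[[0.003,0.001,0.09],[0,0,0],0],[[0.003,0.001,0.11],[0,0,0],0],[[0.003,0.001,0.122],[0,0,0],0],[[0.003,0.001,0.122],[0,0,0],0],[[0.003,0.001,0.122],[0,0,0],0]]}}

```text
time_s: 2.6
tcp_pos: [0.469, -0.0256, 0.0344]
eef_rot: [-179.9, 0.0, -105.6]
contact_force: [1.7, 0.0, 0.5]
gripper_width: 0.0872
```

Call:
{"op": "step_arm", "data": {"force": 15, "increments": [[[0,0,0],[0,0,0],0.2],[[0,0,0],[0,0,0],0.3],[[0,0,0],[0,0,0],0.4],[[0,0,0],[0,0,0],0.5],[[0,0,0],[0,0,0],0.6],[[0,0,0],[0,0,0],0.7],[[0,0,0],[0,0,0],0.7]]}}

```text
time_s: 3.3
tcp_pos: [0.4685, -0.027, 0.0334]
eef_rot: [-180.0, 0.0, -105.8]
contact_force: [1.3, -0.5, 1.6]
gripper_width: 0.0494
```

```bash
python3 - <<'E'
from h import *
s,c=save('scene','s2');print(s['gripper_width'],s['contact_force'])
img=c['color'];a=cv2.resize(img[130:260,240:380],None,fx=4,fy=4)
s,c=save('top','t2');print(s['gripper_width'])
cv2.imwrite('pics/s2z.png',a[:,:,::-1])
E
```

```text
0.04943512665148098 [ 1.31819895 -0.51494285  1.55363973]
0.049392761482985055
```

View pics/s2z.png

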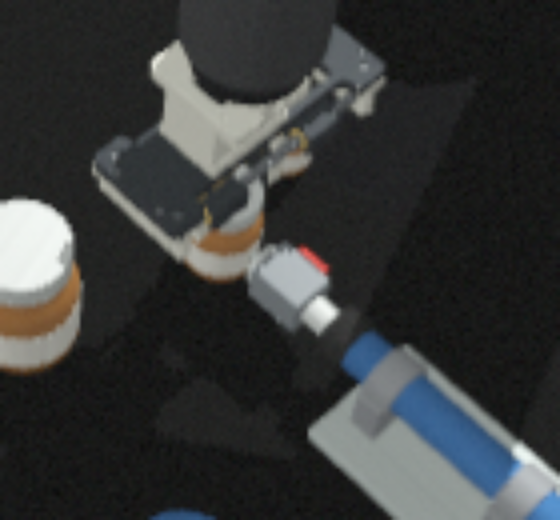

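View pics/t2.png

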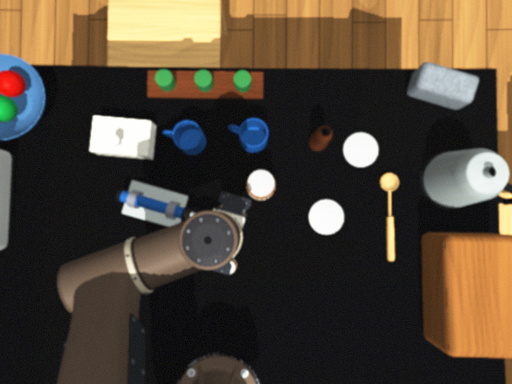

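Call:
{"op": "step_arm", "data": {"force": 20, "increments": [[[0,0,0],[0,0,0],0.75],[[0,0,-0.02],[0,0,0],0.75],[[0,0,-0.05],[0,0,0],0.75],[[0,0,-0.08],[0,0,0],0.75],[[0,0,-0.11],[0,0,0],0.75],[[0.03,-0.014,-0.12],[0,0,0],0.75],[[0.07,-0.032,-0.12],[0,0,0],0.75],[[0.11,-0.05,-0.12],[0,0,0],0.75],[[0.15,-0.069,-0.12],[0,0,0],0.75],[[0.19,-0.087,-0.12],[0,0,0],0.75]]}}

```text
time_s: 4.4
tcp_pos: [0.4995, -0.2347, 0.1524]
eef_rot: [179.9, 0.0, -105.8]
contact_force: [2.0, 1.0, -2.6]
gripper_width: 0.0494
```

Call:
{"op": "step_arm", "data": {"increments": [[[0.03,-0.014,0],[0,0,0],0.75],[[0.053,-0.025,0],[0,0,0],0.75],[[0.065,-0.03,0],[0,0,0],0.75],[[0.065,-0.03,0],[0,0,0],0.75],[[0.065,-0.03,0],[0,0,0],0.75]]}}

```text
time_s: 4.9
tcp_pos: [0.5108, -0.3035, 0.1524]
eef_rot: [179.9, 0.0, -105.8]
contact_force: [0.9, -0.3, -3.0]
gripper_width: 0.0493
```

```bash
python3 - <<'E'
from h import *
s,c=save('scene','s3');print(s['tcp_pos'],s['eef_rot'],s['gripper_width'],s['contact_force'])
save('wrist','w3')
E
```

```text
[ 0.5107573  -0.30349179  0.15243231] [ 1.79899025e+02  3.02220210e-02 -1.05795897e+02] 0.04931299691428736 [ 0.93119233 -0.26073191 -2.98504613]
```

View pics/s3.png

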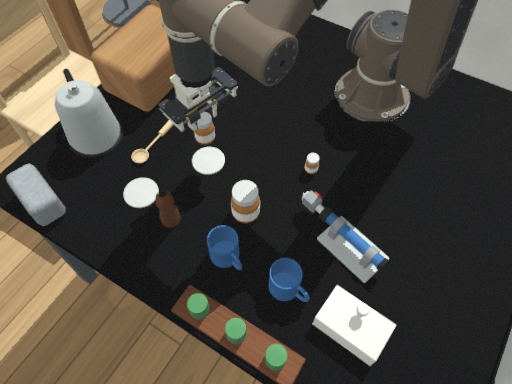

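View pics/w3.png

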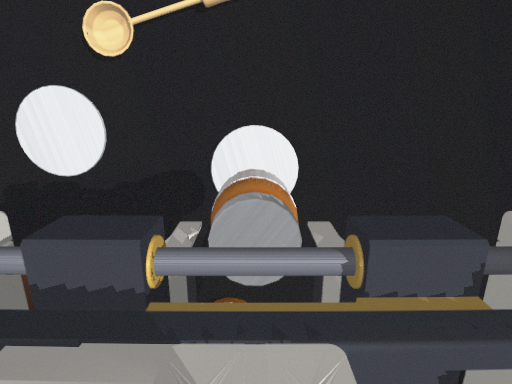

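```bash
python3 - <<'E'
from h import *
s,c=load('w3')
img=c['color'];hsv=cv2.cvtColor(img,cv2.COLOR_RGB2HSV)
m=(hsv[:,:,1]<30)&(hsv[:,:,2]>200)
pts=[]
for v in range(128,168,2):
    u=np.where(m[v,205:305])[0]
    for x in (u.min(),u.max()): pts.append(plane(s,c,x+205,v,.006)[:2])
p=np.array(pts);A=np.c_[2*p,np.ones(len(p))];q=np.linalg.lstsq(A,(p**2).sum(1),rcond=None)[0]
print('coaster',q[:2],np.sqrt(q[2]+q[:2]@q[:2]))
print('lid',plane(s,c,255,240,.199),s['tcp_pos'])
E
```

```text
coaster [ 0.50902093 -0.30595231] 0.04834761329518197
lid [ 0.50897111 -0.30640318  0.199     ] [ 0.51100121 -0.3031808   0.15278394]
```

Call:
{"op": "step_arm", "data": {"increments": [[[0,0,0.03],[0,0,0],0.75],[[0,0,0.06],[0,0,0],0.75],[[0,0,0.085],[0,0,0],0.75],[[0,0,0.1],[0,0,0],0.75],[[0,0,0.107],[0,0,0],0.75],[[0,0,0.11],[0,0,0],0.75],[[0,0,0.112],[0,0,0],0.75],[[0,0,0.112],[0,0,0],0.75]]}}

```text
time_s: 5.8
tcp_pos: [0.5121, -0.304, 0.042]
eef_rot: [-179.9, -0.0, -105.7]
contact_force: [-0.7, -0.2, -3.2]
gripper_width: 0.0493
```

Call:
{"op": "step_arm", "data": {"increments": [[[0,0,0.001],[0,0,0],0.75],[[0,0,0.0015],[0,0,0],0.75],[[0,0,0.002],[0,0,0],0.75],[[0,0,0.0025],[0,0,0],0.75],[[0,0,0.0025],[0,0,0],0.75]]}}

```text
time_s: 6.3
tcp_pos: [0.512, -0.3042, 0.0398]
eef_rot: [-179.9, -0.0, -105.7]
contact_force: [-1.7, 2.2, 5.4]
gripper_width: 0.0494
```

Call:
{"op": "step_arm", "data": {"increments": [[[0,0,0],[0,0,0],0.4],[[0,0,0],[0,0,0],0.35],[[0,0,0],[0,0,0],0.25],[[0,0,0],[0,0,0],0.1],[[0,0,0],[0,0,0],0],[[0,0,0],[0,0,0],0],[[0,0,0],[0,0,0],0],[[0,0,-0.02],[0,0,0],0],[[0,0,-0.06],[0,0,0],0],[[0,0,-0.1],[0,0,0],0]]}}

```text
time_s: 7.3
tcp_pos: [0.5108, -0.304, 0.1393]
eef_rot: [179.9, -0.0, -105.8]
contact_force: [1.0, -1.2, 1.0]
gripper_width: 0.0875
```

Call:
{"op": "step_arm", "data": {"increments": [[[-0.427,0.107,-0.06],[0,0,0],0],[[-0.427,0.107,-0.06],[0,0,0],0],[[-0.427,0.107,-0.06],[0,0,0],0],[[-0.427,0.107,-0.06],[0,0,0],0],[[-0.427,0.107,-0.06],[0,0,0],0],[[-0.427,0.107,-0.06],[0,0,0],0],[[-0.427,0.107,-0.06],[0,0,0],0],[[-0.427,0.107,-0.06],[0,0,0],0],[[-0.427,0.107,-0.06],[0,0,0],0],[[-0.427,0.107,-0.06],[0,0,0],0]]}}

```text
time_s: 8.3
tcp_pos: [0.5252, 0.1406, 0.1995]
eef_rot: [-179.9, 0.1, -105.5]
contact_force: [0.3, -0.8, -0.3]
gripper_width: 0.0875
```

Call:
{"op": "step_arm", "data": {"increments": [[[0,0,0],[0,0,0],0],[[0,0,0],[0,0,0],0],[[0,0,0],[0,0,0],0]]}}

```text
time_s: 8.6
tcp_pos: [0.5243, 0.1348, 0.1986]
eef_rot: [180.0, -0.0, -105.8]
contact_force: [-0.0, 0.5, -0.2]
gripper_width: 0.0877
```

```bash
python3 - <<'E'
from h import *
s,c=save('wrist','w4');print(s['tcp_pos'],s['eef_rot'])
cv2.imwrite('pics/w4z.png',cv2.resize(c['color'][0:240,150:350],None,fx=2.5,fy=2.5,interpolation=cv2.INTER_CUBIC)[:,:,::-1])
s,c=save('scene','s4')
s,c=save('top','t4')
img=c['color'];hsv=cv2.cvtColor(img,cv2.COLOR_RGB2HSV)
cv2.imwrite('pics/t4z.png',np.hstack([cv2.resize(x,None,fx=5,fy=5) for x in (c['color'][180:250,290:360],load('s4')[1]['color'][115:185,175:245])])[:,:,::-1])
E
```

```text
[0.52433448 0.13480416 0.19860499] [ 1.79983471e+02 -1.64778246e-02 -1.05835294e+02]
```

View pics/w4z.png

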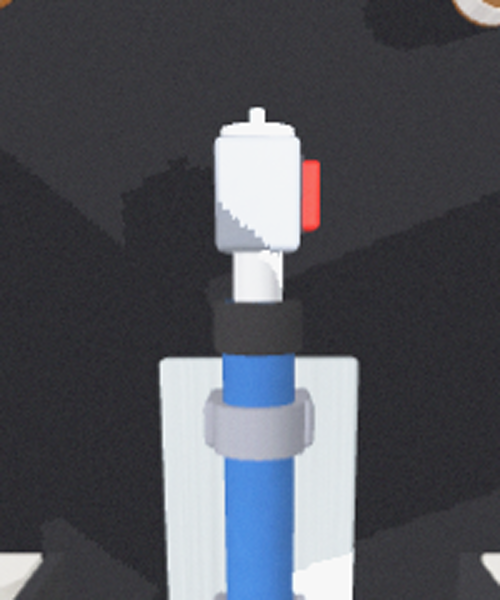

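View pics/t4z.png

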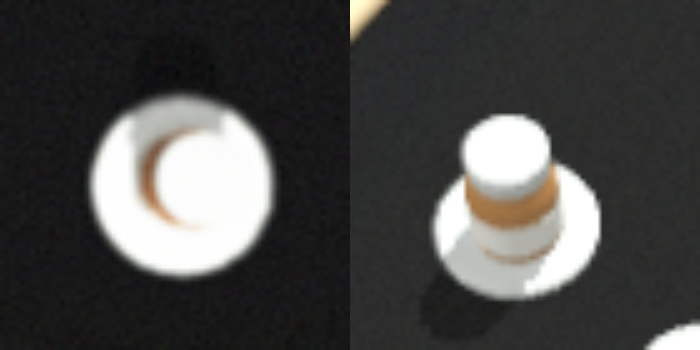

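Jar stands upright, about in the middle of the coaster (top crop lid at (205,180), coaster centre (182,187), the offset due to height). Head top spans (215–300, 137–250) in the zoom, square to the gripper.

```bash
python3 - <<'E'
from h import *
s,c=load('w4')
P=lambda u,v,z:plane(s,c,u/2.5+150,v/2.5,z)
h=(P(215,137,.073)+P(300,135,.073)+P(300,250,.073)+P(217,250,.073))/4
print('head',h,P(215,137,.073),P(300,135,.073),P(300,250,.073))
a=(P(222,380,.055)+P(294,380,.055))/2;b=(P(226,580,.055)+P(294,580,.055))/2
print(a,b,np.degrees(np.arctan2((b-a)[0],(b-a)[1])))
M=R.from_euler('xyz',s['eef_rot'],degrees=True).as_matrix()
print('tool delta',M.T@(h-s['tcp_pos']))
s,c=load('t4')
print('lid top',plane(s,c,290+205/5,180+180/5,.086))
E
```

```text
head [0.49752852 0.03949404 0.073     ] [0.50784045 0.01476583 0.073     ] [0.47590105 0.02308857 0.073     ] [0.48714196 0.06462053 0.073     ]
[0.51851655 0.11286632 0.055     ] [0.54377043 0.20485984 0.055     ] 15.350579707179154
tool delta [ 0.0989716  -0.00025513  0.12563339]
lid top [ 0.51333695 -0.30424989  0.086     ]
```

```bash
python3 - <<'E'
from h import *
L=[]
for f,box in (('top0',(240,160,285,205)),('scene0',(225,175,265,225))):
    s,c=load(f);img=c['color'];x0,y0,x1,y1=box
    hsv=cv2.cvtColor(img,cv2.COLOR_RGB2HSV);m=np.zeros(img.shape[:2],np.uint8)
    m[y0:y1,x0:x1]=((hsv[:,:,1]<50)&(hsv[:,:,2]>190))[y0:y1,x0:x1]
    n,l,st,ce=cv2.connectedComponentsWithStats(m)
    for i in range(1,n):
        if st[i][4]>30: print(f,st[i],ce[i])
    L.append((s,c))
    cv2.imwrite('pics/lj_%s.png'%f,cv2.resize(img[y0-5:y1+5,x0-5:x1+5],None,fx=8,fy=8)[:,:,::-1])
E
python3 -c "
import cv2,numpy as np
a=cv2.imread('pics/lj_top0.png');b=cv2.imread('pics/lj_scene0.png');h=max(a.shape[0],b.shape[0])
p=lambda i:np.pad(i,((0,h-i.shape[0]),(0,0),(0,0)))
cv2.imwrite('pics/lj.png',np.hstack([p(a),p(b)]));print(a.shape)"
```

```text
top0 [248 170  27  27 568] [260.61267606 182.97711268]
scene0 [232 180  26  23 466] [244.61587983 191.00643777]
(440, 440, 3)
```

View pics/lj.png

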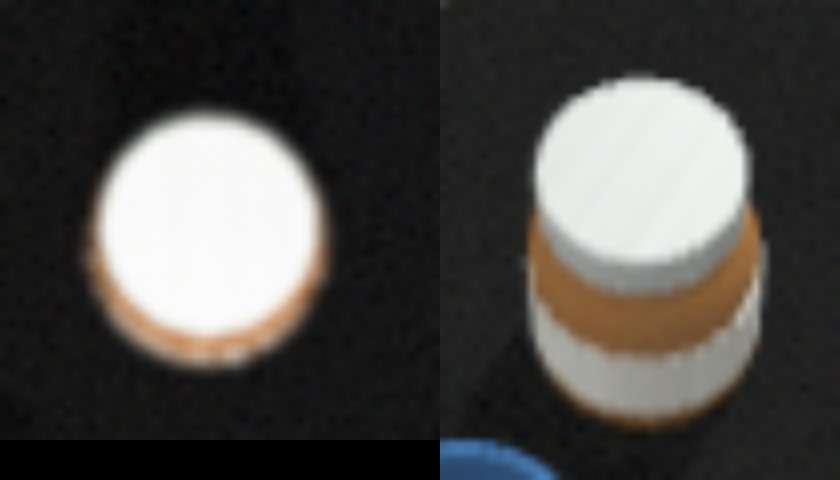

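```bash
python3 - <<'E'
from h import *
a=load('top0');b=load('scene0')
def tri(p,q):
    o1,d1=ray(*a,*p);o2,d2=ray(*b,*q);d1/=np.linalg.norm(d1);d2/=np.linalg.norm(d2)
    t=np.linalg.lstsq(np.c_[d1,-d2],o2-o1,rcond=None)[0];return o1+d1*t[0],o2+d2*t[1]
P,Q=tri((261.25,182.75),(245.3,191.25));print(P,Q)
z=P[2];w=plane(*a,261.25+14,182.75,z)-plane(*a,261.25-14,182.75,z);print('lid diam',np.linalg.norm(w))
# sanity: mid jar
print(tri((229,231),(296.75,178)))
ex=np.array([.962,-.272]);print((P[:2]-[.464,-.075])@ex,(P[:2]-[.464,-.075])@[.272,.962])
E
```

```text
[ 0.59867487 -0.11569962  0.11556326] [ 0.59638217 -0.11162638  0.11532586]
lid diam 0.0737023484062099
(array([ 0.47017486, -0.03006462,  0.08077577]), array([ 0.46789695, -0.02598828,  0.08114406]))
0.1406275220748431 -0.0025214690326723415
```

Call:
{"op": "step_arm", "data": {"increments": [[[0.045,0,0],[0,0,0],0],[[0.09,0,0.03],[0,0,0],0],[[0.099,0,0.07],[0,0,0],0],[[0.099,0,0.1],[0,0,0],0],[[0.099,0,0.13],[0,0,0],0],[[0.099,0,0.15],[0,0,0],0],[[0.099,0,0.161],[0,0,0],0],[[0.099,0,0.161],[0,0,0],0],[[0.099,0,0.161],[0,0,0],0],[[0.099,0,0.161],[0,0,0],0]]}}

```text
time_s: 9.75
tcp_pos: [0.4985, 0.041, 0.0389]
eef_rot: [-179.9, 0.1, -105.7]
contact_force: [0.4, 0.4, 0.2]
gripper_width: 0.0879
```

```bash
python3 - <<'E'
from h import *
s,c=save('wrist','w5');print(s['tcp_pos'],s['eef_rot'],s['contact_force'])
s,c=save('scene','s5')
cv2.imwrite('pics/s5z.png',cv2.resize(c['color'][130:260,240:380],None,fx=4,fy=4)[:,:,::-1])
E
```

```text
[0.4985392  0.04097347 0.03894092] [-1.79906634e+02  7.05333306e-02 -1.05748478e+02] [0.38388167 0.43719854 0.22537584]
```

View pics/w5.png

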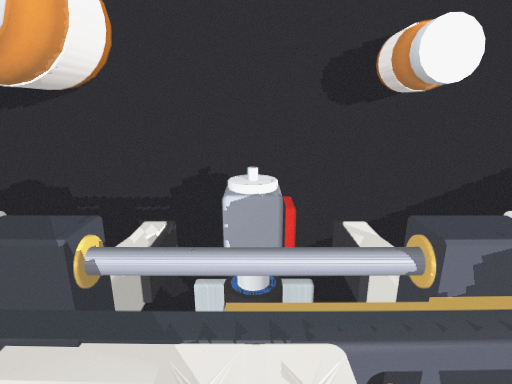

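View pics/s5z.png

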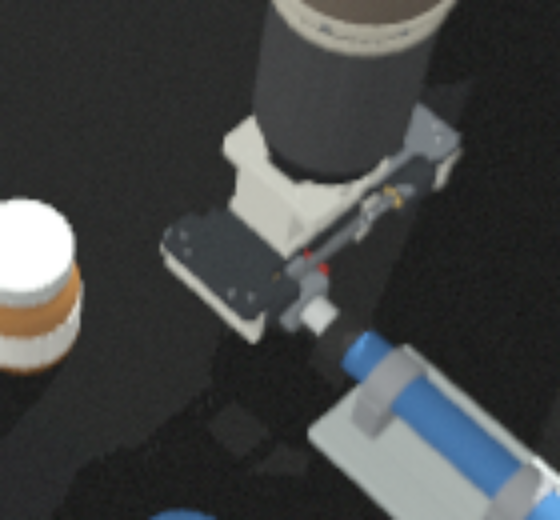

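```bash
python3 - <<'E'
from h import *
s,c=load('w5');print(c['intrinsics'])
ey=np.array([.272,.962,0]);ex=np.array([.962,-.272,0])
for h in ([.4975,.0395,0],):
  for nm,a,b,z in (('front+',17,-22,.073),('front-',-17,-22,.073),('back',17,22,.073),('btn front',-25,-13,.068),('btn back',-25,13,.068),('plate',0,-34,.055)):
    print(nm,np.round(proj(s,c,np.array(h)+ex*a/1e3+ey*b/1e3+[0,0,z]),1))
img=c['color'][150:330,180:340];cv2.imwrite('pics/w5z.png',cv2.resize(img,None,fx=4,fy=4,interpolation=cv2.INTER_CUBIC)[:,:,::-1])
E
```

```text
[[304.18853485   0.         254.39988263]
 [  0.         304.18853485 189.80723999]
 [  0.           0.           1.        ]]
front+ [222.6 196.6]
front- [285.2 196.6]
back [224.7 269.1]
btn front [298.1 209.3]
btn back [296.3 251.1]
plate [254.  168.4]
```

View pics/w5z.png

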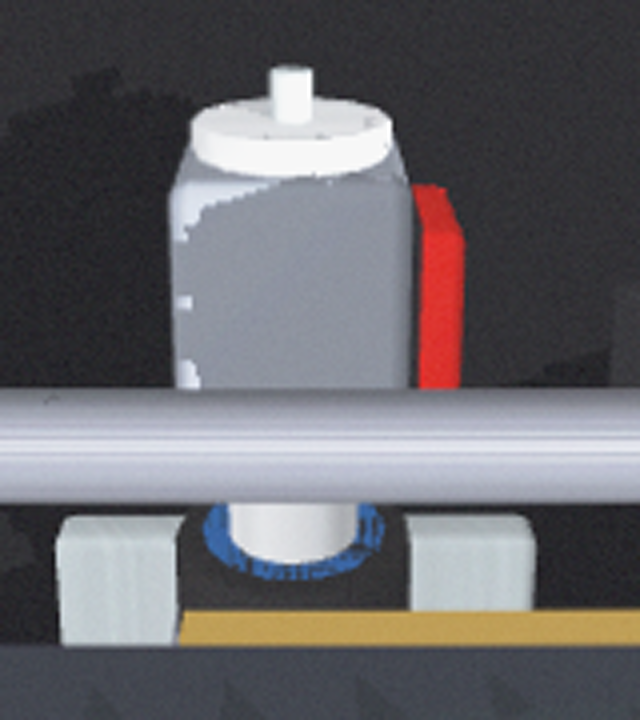

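Call:
{"op": "step_arm", "data": {"force": 25, "increments": [[[0.001,0,0.001],[0,0,0],0.2],[[0.001,0,0.001],[0,0,0],0.35],[[0.001,0,0.001],[0,0,0],0.45],[[0.001,0,0.001],[0,0,0],0.55],[[0.001,0,0.001],[0,0,0],0.65],[[0.001,0,0.001],[0,0,0],0.8],[[0.001,0,0.001],[0,0,0],0.8],[[0.001,0,0.001],[0,0,0],0.8]]}}

```text
time_s: 10.65
tcp_pos: [0.4992, 0.0395, 0.037]
eef_rot: [-179.8, 0.0, -105.7]
contact_force: [8.2, -5.7, -7.0]
gripper_width: 0.0322
```

Call:
{"op": "step_arm", "data": {"increments": [[[0,-0.001,0],[0,0,0],0.8],[[0,-0.0015,0],[0,0,0],0.8],[[0,-0.0015,0],[0,0,0],0.8]]}}

```text
time_s: 10.95
tcp_pos: [0.4993, 0.0393, 0.0369]
eef_rot: [-180.0, 0.0, -105.8]
contact_force: [3.5, -1.8, -1.0]
gripper_width: 0.0326
```

```bash
python3 - <<'E'
from h import *
s,c=save('wrist','w6');print(s['tcp_pos'],s['eef_rot'],s['contact_force'],s['moment'],s['gripper_width'])
img=c['color'][150:330,180:340];cv2.imwrite('pics/w6z.png',cv2.resize(img,None,fx=4,fy=4,interpolation=cv2.INTER_CUBIC)[:,:,::-1])
E
```

```text
[0.49927223 0.03930769 0.03689006] [-1.79964113e+02  1.58167051e-02 -1.05760189e+02] [ 3.53056289 -1.77767842 -1.01335293] [-0.59334725 -1.20562375 -0.09381929] 0.0325998455937081
```

View pics/w6z.png

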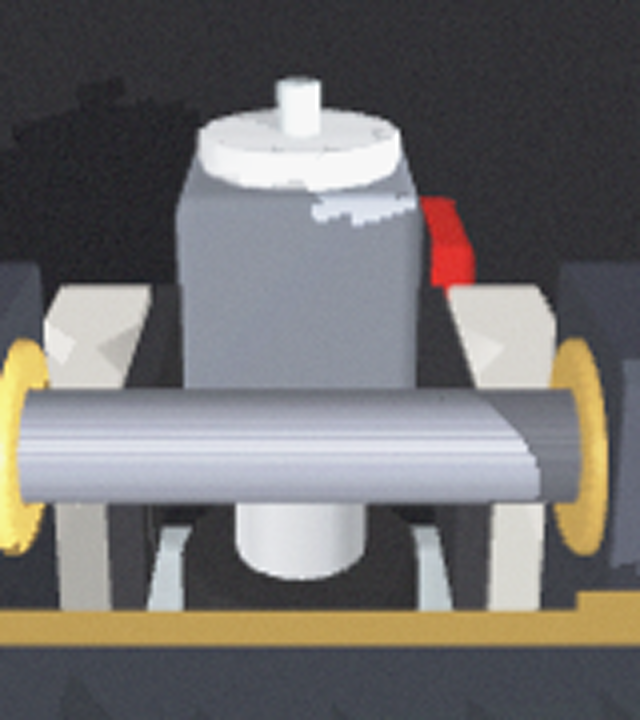

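```bash
python3 - <<'E'
from h import *
s,c=load('w6')
ey=np.array([.272,.962,0]);ex=np.array([.962,-.272,0])
h=np.array([.4975,.0395,0])
for nm,a,b,z in (('front+',17,-22,.073),('front-',-17,-22,.073),('btn out f t',-25,-13,.068),('btn out f b',-25,-13,.042),('btn in f t',-19,-13,.068),('btn in f b',-19,-13,.042),('head bottom front',-17,-22,.037),('head bottom front+',17,-22,.037)):
    print(nm,np.round((np.array(proj(s,c,np.array(h)+ex*a/1e3+ey*b/1e3+[0,0,z]))-[180,150])*4))
A=s['tcp_pos'];M=R.from_euler('xyz',s['eef_rot'],degrees=True).as_matrix()
for y in (-.018,.018):
  for x in (-.0095,.0095):
    for z in (0,-.0188,-.035): print('pad',y,x,z,np.round((np.array(proj(s,c,A+M@[x,y,z]))-[180,150])*4))
E
```

```text
front+ [178. 200.]
front- [431. 200.]
btn out f t [482. 251.]
btn out f b [459. 197.]
btn in f t [440. 251.]
btn in f b [421. 197.]
head bottom front [408. 135.]
head bottom front+ [199. 135.]
pad -0.018 -0.0095 0 [187. 317.]
pad -0.018 -0.0095 -0.0188 [176. 364.]
pad -0.018 -0.0095 -0.035 [165. 412.]
pad -0.018 0.0095 0 [184. 210.]
pad -0.018 0.0095 -0.0188 [173. 248.]
pad -0.018 0.0095 -0.035 [161. 287.]
pad 0.018 -0.0095 0 [399. 317.]
pad 0.018 -0.0095 -0.0188 [408. 364.]
pad 0.018 -0.0095 -0.035 [418. 412.]
pad 0.018 0.0095 0 [401. 210.]
pad 0.018 0.0095 -0.0188 [411. 248.]
pad 0.018 0.0095 -0.035 [422. 287.]
```

```bash
python3 - <<'E'
from h import *
a=[]
for f in('w5','w6'):
    s,c=load(f);a.append(cv2.resize(c['color'][180:255,205:325],None,fx=6.6,fy=4 if 0 else 6.6,interpolation=cv2.INTER_NEAREST))
cv2.imwrite('pics/cmp.png',a[1][:, :,::-1])
E
```

```text
(no output)
```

View pics/cmp.png

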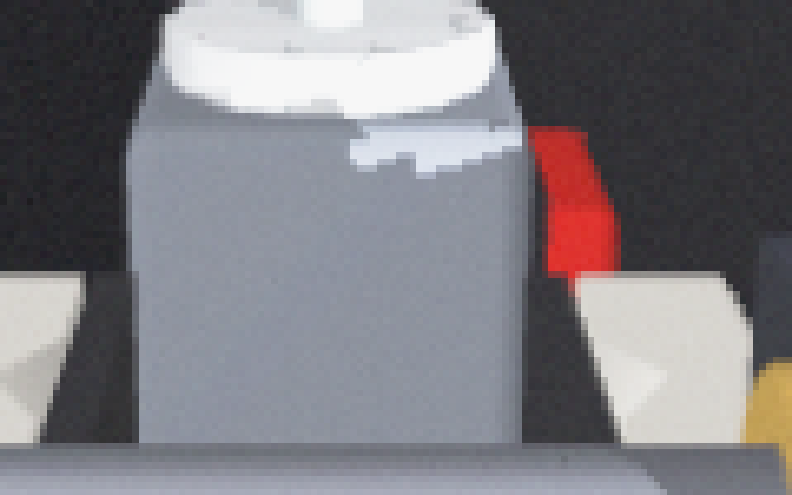

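Call:
{"op": "step_arm", "data": {"increments": [[[0.001,0,0],[0,0,0],0.8],[[0.002,0,0],[0,0,0],0.8],[[0.003,0,0],[0,0,0],0.8],[[0.004,0,0],[0,0,0],0.8],[[0.004,0,0],[0,0,0],0.8]]}}

```text
time_s: 11.5
tcp_pos: [0.4988, 0.0372, 0.0369]
eef_rot: [-179.9, 0.2, -105.8]
contact_force: [2.8, 8.6, -2.8]
gripper_width: 0.0328
```

```bash
python3 - <<'E'
from h import *
s,c=save('wrist','w7');print(s['tcp_pos'],s['eef_rot'],s['contact_force'],s['moment'],s['gripper_width'])
img=c['color'][150:330,180:340];cv2.imwrite('pics/w7z.png',cv2.resize(img,None,fx=4,fy=4,interpolation=cv2.INTER_CUBIC)[:,:,::-1])
E
```

```text
[0.49877928 0.03722695 0.03694058] [-179.90973524    0.1864011  -105.75750594] [ 2.83315368  8.61670579 -2.77420003] [ 3.65640426 -1.09590675 -0.05513588] 0.03282590469936773
```

View pics/w7z.png

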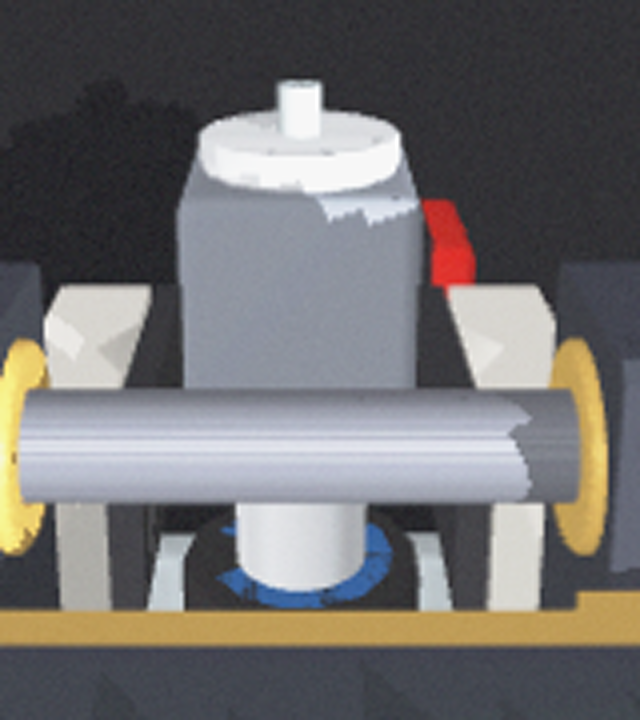

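Call:
{"op": "step_arm", "data": {"increments": [[[0,0,0],[0,0,0],0.8],[[0,0,0],[0,0,0],0.8]]}}

```text
time_s: 11.75
tcp_pos: [0.4988, 0.0373, 0.037]
eef_rot: [-179.9, 0.2, -105.7]
contact_force: [3.9, 9.2, -3.5]
gripper_width: 0.0324
```

Call:
{"op": "step_arm", "data": {"increments": [[[0.003,0,0],[0,0,0],0.8],[[0.006,0,0],[0,0,0],0.8],[[0.006,0,0],[0,0,0],0.8],[[0.006,0,0],[0,0,0],0.8]]}}

```text
time_s: 12.15
tcp_pos: [0.4986, 0.0353, 0.0371]
eef_rot: [-179.8, 0.5, -105.8]
contact_force: [-0.4, 29.0, -6.2]
gripper_width: 0.032
```

Call:
{"op": "step_arm", "data": {"increments": [[[-0.003,0,0],[0,0,0],0.8],[[-0.006,0,0],[0,0,0],0.8],[[-0.009,0,0],[0,0,0],0.8],[[-0.01,0,0],[0,0,0],0.8],[[-0.01,0,0],[0,0,0],0.8]]}}

```text
time_s: 12.65
tcp_pos: [0.499, 0.0387, 0.037]
eef_rot: [-180.0, -0.1, -105.7]
contact_force: [5.2, -3.6, -1.2]
gripper_width: 0.0327
```

```bash
python3 - <<'E'
from h import *
s,c=save('wrist','w8');print(s['tcp_pos'],s['eef_rot'],s['contact_force'],s['moment'],s['gripper_width'])
cv2.imwrite('pics/w8z.png',cv2.resize(c['color'][150:330,150:360],None,fx=3.8,fy=3.3,interpolation=cv2.INTER_CUBIC)[:,:,::-1])
s,c=save('scene','s8');cv2.imwrite('pics/s8z.png',cv2.resize(c['color'][165:235,270:350],None,fx=8,fy=8,interpolation=cv2.INTER_CUBIC)[:,:,::-1])
ey=np.array([.272,.962,0]);ex=np.array([.962,-.272,0])
A=s['tcp_pos'];M=R.from_euler('xyz',s['eef_rot'],degrees=True).as_matrix()
s,c=load('w8')
for y in (-.021,.021,-.017,.017):
   print(y,[np.round((np.array(proj(s,c,A+M@[.0095,y,z]))-[150,150])*[3.8,3.3]) for z in (0,-.0188,-.035)])
E
```

```text
[0.49900319 0.03865784 0.03695558] [-1.79974327e+02 -5.34335176e-02 -1.05730782e+02] [ 5.17436654 -3.55047636 -1.16823925] [-0.92414732 -1.95988118 -0.07224186] 0.03265539297896511
-0.021 [array([271., 173.]), array([259., 204.]), array([246., 237.])]
0.021 [array([512., 173.]), array([524., 204.]), array([535., 236.])]
-0.017 [array([294., 173.]), array([284., 204.]), array([274., 237.])]
0.017 [array([489., 173.]), array([498., 204.]), array([508., 236.])]
```

View pics/w8z.png

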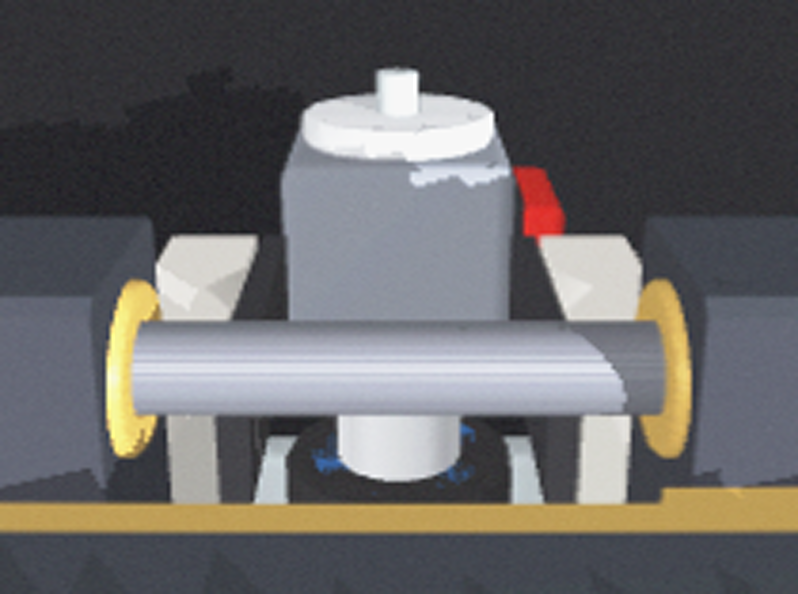

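View pics/s8z.png

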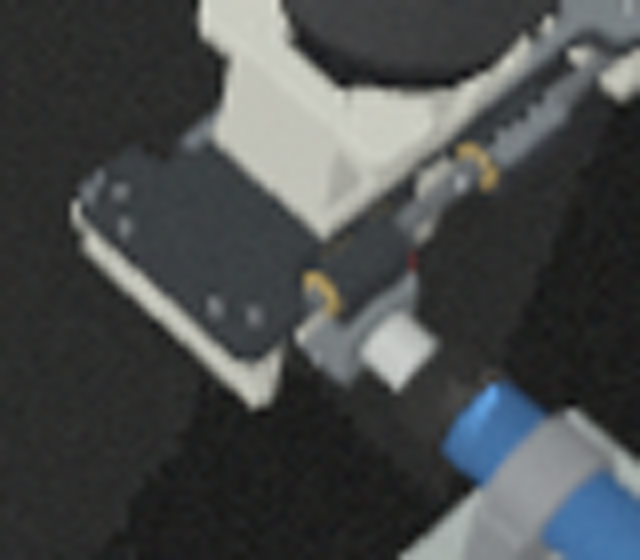

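Call:
{"op": "step_arm", "data": {"force": 5, "increments": [[[0,0,0],[0,0,0],0.4],[[0,0,0],[0,0,0],0.4],[[0,0,0],[0,0,0],0.4],[[0,0,0],[0,0,0],0.4]]}}

```text
time_s: 13.15
tcp_pos: [0.4982, 0.0391, 0.0366]
eef_rot: [180.0, -0.0, -105.8]
contact_force: [-0.3, 0.3, 1.1]
gripper_width: 0.0516
```

```bash
python3 - <<'E'
from h import *
s,c=save('wrist','w9');print(s['tcp_pos'],s['eef_rot'],s['contact_force'],s['moment'],s['gripper_width'])
cv2.imwrite('pics/w9z.png',cv2.resize(c['color'][150:330,150:360],None,fx=3.8,fy=3.3,interpolation=cv2.INTER_CUBIC)[:,:,::-1])
E
```

```text
[0.49817299 0.03905312 0.03658737] [ 1.79951878e+02 -3.32673903e-02 -1.05759604e+02] [-0.32712224  0.26946036  1.11537262] [ 0.14264973 -0.10576504 -0.04581011] 0.051646660465587114
```

View pics/w9z.png

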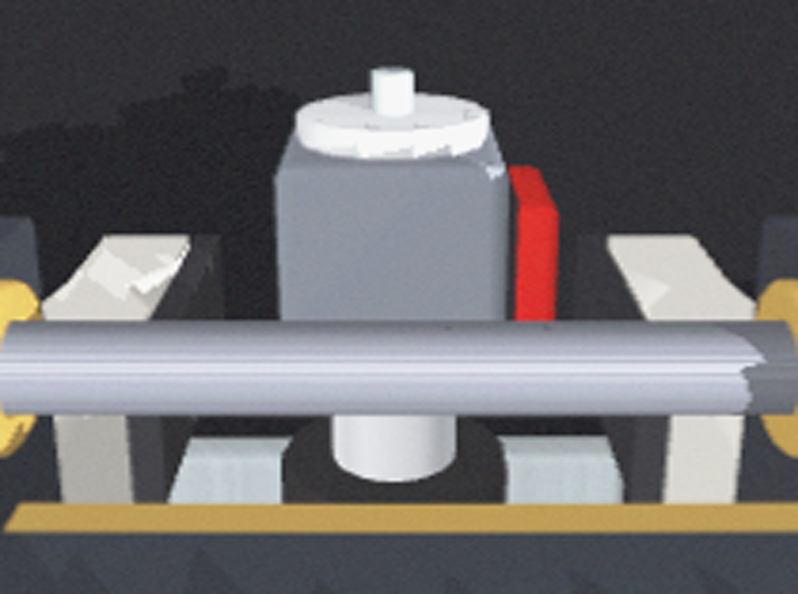

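Call:
{"op": "step_arm", "data": {"force": 5, "increments": [[[0,0,0],[0,0,0],0.5],[[0,0,0],[0,0,0],0.5],[[0,0,0],[0,0,0],0.5]]}}

```text
time_s: 13.5
tcp_pos: [0.4987, 0.0393, 0.0368]
eef_rot: [180.0, -0.0, -105.8]
contact_force: [0.1, -0.9, 0.0]
gripper_width: 0.0442
```

Call:
{"op": "step_arm", "data": {"force": 5, "increments": [[[0,0,0],[0,0,0],0.56],[[0,0,0],[0,0,0],0.56],[[0,0,0],[0,0,0],0.56]]}}

```text
time_s: 13.8
tcp_pos: [0.4988, 0.0393, 0.0368]
eef_rot: [180.0, 0.0, -105.8]
contact_force: [-0.8, 0.4, 0.2]
gripper_width: 0.0385
```

```bash
python3 - <<'E'
from h import *
s,c=save('wrist','w10');print(s['tcp_pos'],s['eef_rot'],s['contact_force'],s['moment'],s['gripper_width'])
cv2.imwrite('pics/w10z.png',cv2.resize(c['color'][150:330,150:360],None,fx=3.8,fy=3.3,interpolation=cv2.INTER_CUBIC)[:,:,::-1])
E
```

```text
[0.49878036 0.03930168 0.03676226] [ 1.79999879e+02  2.24319468e-03 -1.05756762e+02] [-0.77294182  0.40492238  0.24127339] [ 0.07135866 -0.07252357 -0.00383446] 0.03854843454110537
```

View pics/w10z.png

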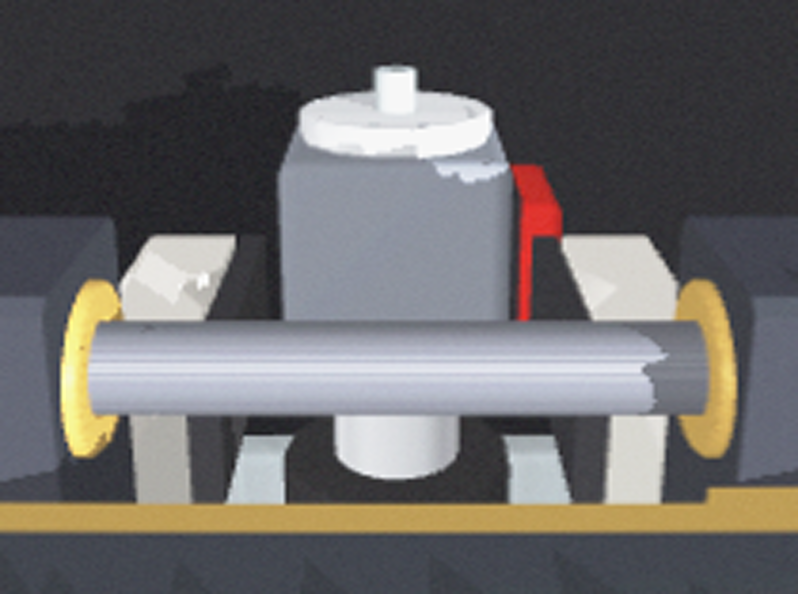

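Call:
{"op": "step_arm", "data": {"force": 5, "increments": [[[0,0,0],[0,0,0],0.6],[[0,0,0],[0,0,0],0.6],[[0,0,0],[0,0,0],0.6]]}}

```text
time_s: 14.15
tcp_pos: [0.4988, 0.0393, 0.0368]
eef_rot: [180.0, -0.0, -105.8]
contact_force: [0.7, -0.1, -0.6]
gripper_width: 0.035
```

Call:
{"op": "step_arm", "data": {"force": 5, "increments": [[[0,0,0],[0,0,0],0.63],[[0,0,0],[0,0,0],0.63],[[0,0,0],[0,0,0],0.63]]}}

```text
time_s: 14.45
tcp_pos: [0.4992, 0.0392, 0.0369]
eef_rot: [-180.0, 0.0, -105.8]
contact_force: [4.6, -2.3, -2.5]
gripper_width: 0.0336
```

Call:
{"op": "step_arm", "data": {"force": 5, "increments": [[[0,0,0],[0,0,0],0.8],[[0,0,0],[0,0,0],0.8],[[0,0,0],[0,0,0],0.8]]}}

```text
time_s: 14.75
tcp_pos: [0.4992, 0.0392, 0.0369]
eef_rot: [-180.0, 0.0, -105.8]
contact_force: [4.8, -2.0, -2.9]
gripper_width: 0.0334
```

Call:
{"op": "step_arm", "data": {"force": 30, "increments": [[[0,0,0],[0,0,0],0.8],[[0,0,0],[0,0,0],0.8],[[0,0,0],[0,0,0],0.8]]}}

```text
time_s: 15.05
tcp_pos: [0.4992, 0.0393, 0.0369]
eef_rot: [-180.0, 0.0, -105.8]
contact_force: [4.9, -2.8, -3.8]
gripper_width: 0.0326
```

```bash
python3 - <<'E'
from h import *
s,c=save('wrist','w11');print(s['tcp_pos'],s['eef_rot'],s['contact_force'],s['moment'],s['gripper_width'])
cv2.imwrite('pics/w11z.png',cv2.resize(c['color'][150:330,150:360],None,fx=3.8,fy=3.3,interpolation=cv2.INTER_CUBIC)[:,:,::-1])
E
```

```text
[0.499206   0.03926828 0.03686393] [-1.79963878e+02  1.25888844e-02 -1.05751822e+02] [ 4.89795342 -2.78859825 -3.79444033] [-1.01378789 -1.67473297 -0.02947452] 0.03256170420554492
```

View pics/w11z.png

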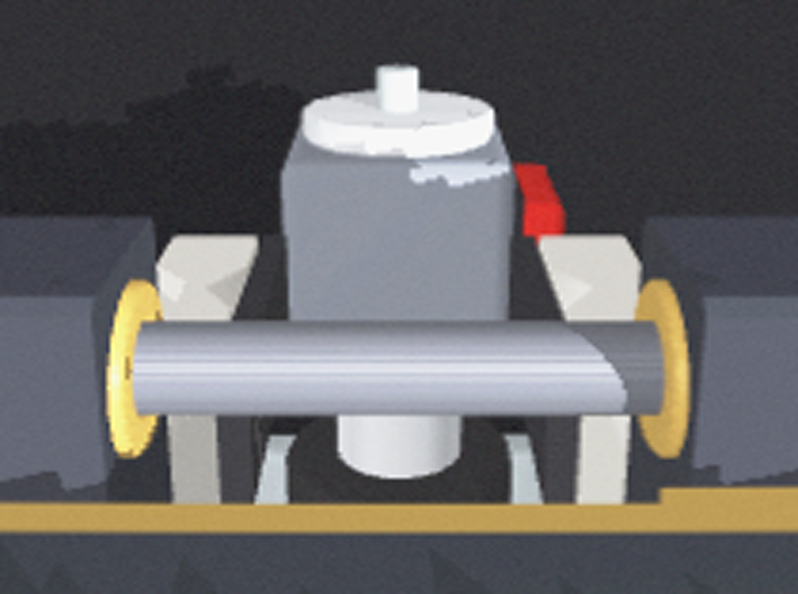

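```bash
python3 - <<'E'
from h import *
s,c=load('s3');img=c['color'].copy()
A=s['tcp_pos'];M=R.from_euler('xyz',s['eef_rot'],degrees=True).as_matrix()
x0,y0=150,60;k=7
b=cv2.resize(img[60:145,150:260],None,fx=k,fy=k,interpolation=cv2.INTER_CUBIC)
def dot(p,col):
    u=proj(s,c,p);cv2.circle(b,(int((u[0]-x0)*k),int((u[1]-y0)*k)),4,col,-1)
for y in(-.027,.027):
  for z,col in((0,(255,0,0)),(-.0188,(0,255,0)),(-.066,(255,0,255))): dot(A+M@[-.0095,y,z],col)
# jar base centre, top centre
for h in (-.0334,.0466): dot(A+[-.001,-.0015,h],(0,255,255))
for y in(-.0965,.0965): dot(A+M@[-.039,y,-.066],(255,255,0))
cv2.imwrite('pics/s3z.png',b[:,:,::-1])
E
```

```text
(no output)
```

View pics/s3z.png

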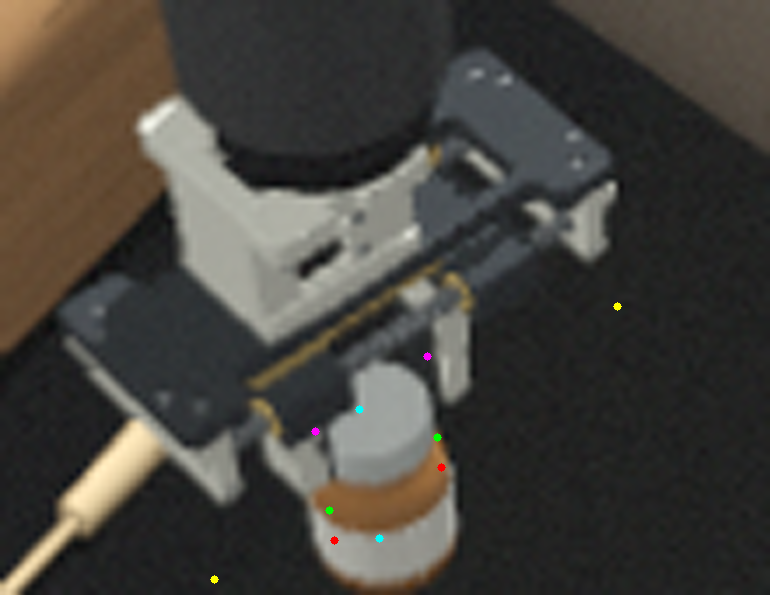

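The projection shows the fingers hold the lid, not the body: the real finger ends look ~30 mm above the reported TCP. I'll measure that offset.

```bash
python3 - <<'E'
from h import *
s,c=load('s3');A=s['tcp_pos'];M=R.from_euler('xyz',s['eef_rot'],degrees=True).as_matrix()
for z in (0,-.02,-.03,-.04,-.05):
    print(z,[tuple(np.round((np.array(proj(s,c,A+M@[x,y,z]))-[150,60])*7).astype(int)) for y in(-.025,-.035,.025,.035) for x in(-.0095,.0095)])
img=c['color'];cv2.imwrite('pics/s3zz.png',cv2.resize(img[105:140,180:230],None,fx=15,fy=15,interpolation=cv2.INTER_CUBIC)[:,:,::-1])
E
```

```text
0 [(np.int64(338), np.int64(538)), (np.int64(308), np.int64(509)), (np.int64(318), np.int64(552)), (np.int64(288), np.int64(523)), (np.int64(438), np.int64(470)), (np.int64(407), np.int64(442)), (np.int64(457), np.int64(457)), (np.int64(427), np.int64(429))]
-0.02 [(np.int64(333), np.int64(506)), (np.int64(302), np.int64(477)), (np.int64(312), np.int64(520)), (np.int64(282), np.int64(491)), (np.int64(434), np.int64(438)), (np.int64(403), np.int64(410)), (np.int64(453), np.int64(424)), (np.int64(423), np.int64(396))]
-0.03 [(np.int64(330), np.int64(489)), (np.int64(299), np.int64(460)), (np.int64(309), np.int64(503)), (np.int64(278), np.int64(474)), (np.int64(431), np.int64(421)), (np.int64(400), np.int64(393)), (np.int64(451), np.int64(408)), (np.int64(420), np.int64(380))]
-0.04 [(np.int64(327), np.int64(473)), (np.int64(296), np.int64(444)), (np.int64(306), np.int64(487)), (np.int64(275), np.int64(457)), (np.int64(429), np.int64(404)), (np.int64(398), np.int64(376)), (np.int64(449), np.int64(391)), (np.int64(418), np.int64(363))]
-0.05 [(np.int64(324), np.int64(456)), (np.int64(293), np.int64(427)), (np.int64(303), np.int64(470)), (np.int64(272), np.int64(440)), (np.int64(427), np.int64(387)), (np.int64(396), np.int64(359)), (np.int64(447), np.int64(374)), (np.int64(416), np.int64(345))]
```

View pics/s3zz.png

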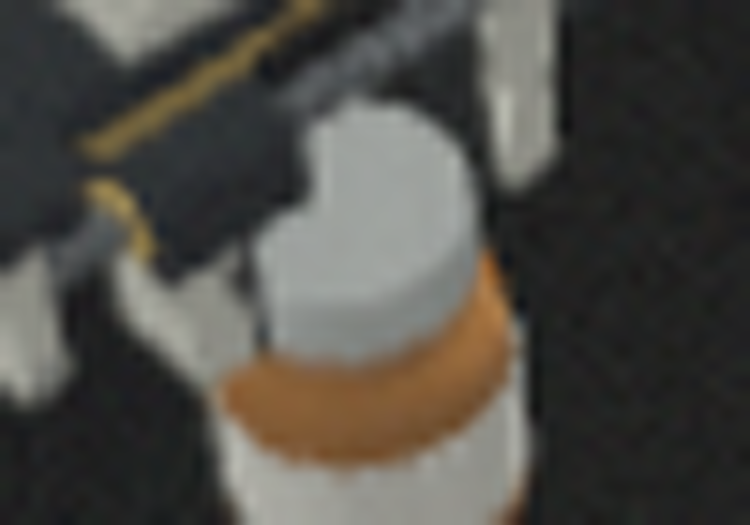

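Call:
{"op": "step_arm", "data": {"force": 10, "increments": [[[0,0,0],[0,0,0],0.5],[[0,0,0],[0,0,0],0.2],[[0,0,0],[0,0,0],0.1],[[0,0,0],[0,0,0],0],[[0,0,0],[0,0,0],0],[[0,0,0.004],[0,0,0],0],[[0,0,0.008],[0,0,0],0],[[0,0,0.012],[0,0,0],0],[[0,0,0.012],[0,0,0],0]]}}

```text
time_s: 16.0
tcp_pos: [0.4982, 0.039, 0.0239]
eef_rot: [179.9, -0.1, -105.8]
contact_force: [0.4, 0.2, -0.5]
gripper_width: 0.0873
```

Call:
{"op": "step_arm", "data": {"increments": [[[0,0,0.003],[0,0,0],0],[[0,0,0.006],[0,0,0],0],[[0,0,0.009],[0,0,0],0],[[0,0,0.009],[0,0,0],0]]}}

```text
time_s: 16.4
tcp_pos: [0.4985, 0.0391, 0.0153]
eef_rot: [180.0, -0.0, -105.8]
contact_force: [0.4, 0.2, 0.9]
gripper_width: 0.0878
```

```bash
python3 - <<'E'
from h import *
s,c=save('wrist','w12');print(s['tcp_pos'],s['eef_rot'],s['contact_force'],s['moment'],s['gripper_width'])
cv2.imwrite('pics/w12z.png',cv2.resize(c['color'][150:330,80:430],None,fx=2.2,fy=2.2,interpolation=cv2.INTER_CUBIC)[:,:,::-1])
s,c=save('scene','s12');cv2.imwrite('pics/s12z.png',cv2.resize(c['color'][150:235,250:350],None,fx=7,fy=7,interpolation=cv2.INTER_CUBIC)[:,:,::-1])
E
```

```text
[0.49845752 0.03912879 0.01529866] [ 1.79964617e+02 -2.75318091e-02 -1.05762558e+02] [0.41943899 0.1898787  0.88010985] [ 0.04226124 -0.08308867  0.05624619] 0.0878295495918607
```

View pics/w12z.png

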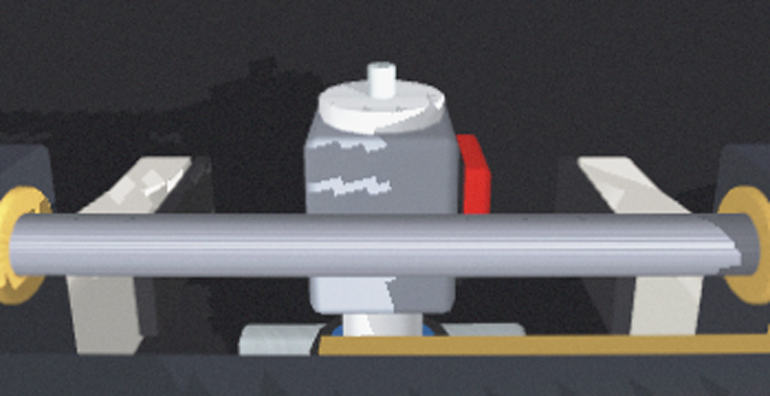

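View pics/s12z.png

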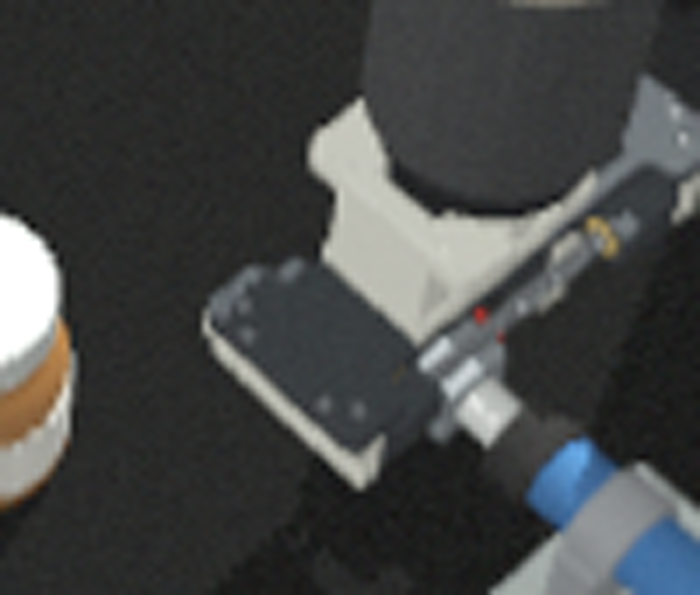

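Call:
{"op": "step_arm", "data": {"force": 25, "increments": [[[0,0,0.003],[0,0,0],0],[[0,0,0.005],[0,0,0],0.3],[[0,0,0.005],[0,0,0],0.4],[[0,0,0.005],[0,0,0],0.45],[[0,0,0.005],[0,0,0],0.5],[[0,0,0.005],[0,0,0],0.6],[[0,0,0.005],[0,0,0],0.8],[[0,0,0.005],[0,0,0],0.8],[[0,0,0.005],[0,0,0],0.8]]}}

```text
time_s: 17.4
tcp_pos: [0.4984, 0.0393, 0.0107]
eef_rot: [180.0, -0.0, -105.8]
contact_force: [-2.8, 2.2, 2.1]
gripper_width: 0.0354
```

```bash
python3 - <<'E'
from h import *
s,c=save('wrist','w13');print(s['tcp_pos'],s['eef_rot'],s['contact_force'],s['moment'],s['gripper_width'])
cv2.imwrite('pics/w13z.png',cv2.resize(c['color'][150:330,150:360],None,fx=3.8,fy=3.3,interpolation=cv2.INTER_CUBIC)[:,:,::-1])
E
```

```text
[0.49841777 0.03928903 0.01072963] [ 1.79971935e+02 -8.47088637e-03 -1.05760236e+02] [-2.77053231  2.19812176  2.1403199 ] [0.99056587 1.0924417  0.0310467 ] 0.03537762575517109
```

View pics/w13z.png

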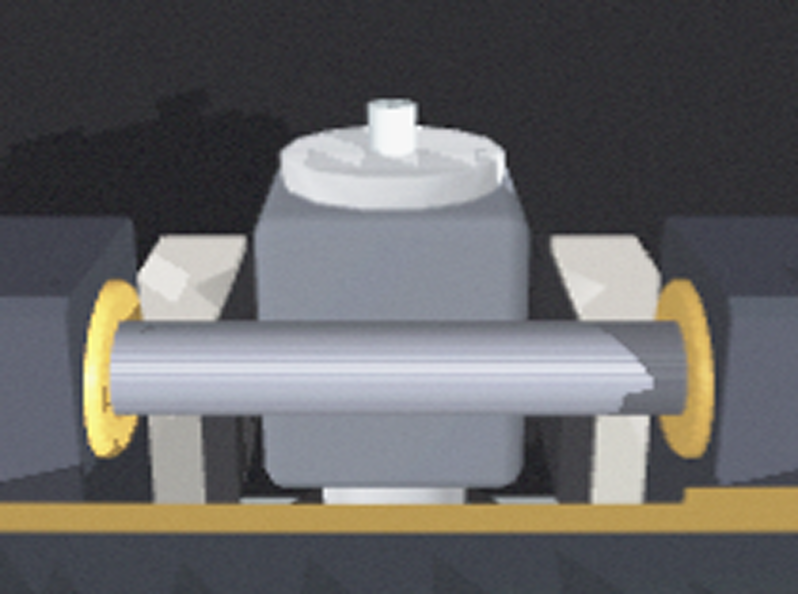

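Call:
{"op": "step_arm", "data": {"increments": [[[0.003,0,0],[0,0,0],0.8],[[0.007,0,0],[0,0,0],0.8],[[0.012,0,0],[0,0,0],0.8],[[0.016,0,0],[0,0,0],0.8],[[0.016,0,0],[0,0,0],0.8],[[0.016,0,0],[0,0,0],0.8]]}}

```text
time_s: 18.05
tcp_pos: [0.4941, 0.0238, 0.0107]
eef_rot: [180.0, -0.0, -105.8]
contact_force: [-3.5, 3.2, 2.6]
gripper_width: 0.0355
```

Call:
{"op": "step_arm", "data": {"increments": [[[0.01,0,0],[0,0,0],0.8],[[0.02,0,0],[0,0,0],0.8],[[0.03,0,0],[0,0,0],0.8],[[0.04,0,0],[0,0,0],0.8],[[0.05,0,0],[0,0,0],0.8],[[0.06,0,0],[0,0,0],0.8],[[0.07,0,0],[0,0,0],0.8],[[0.08,0,0],[0,0,0],0.8],[[0.08,0,0],[0,0,0],0.8]]}}

```text
time_s: 18.95
tcp_pos: [0.4726, -0.0536, 0.0107]
eef_rot: [-180.0, -0.0, -105.8]
contact_force: [-2.1, 3.3, 0.6]
gripper_width: 0.0356
```

```bash
python3 - <<'E'
from h import *
s,c=save('wrist','w14');print(s['tcp_pos'],s['eef_rot'],s['contact_force'],s['gripper_width'])
s,c=save('scene','s14');cv2.imwrite('pics/s14z.png',cv2.resize(c['color'][130:250,210:350],None,fx=5,fy=5,interpolation=cv2.INTER_CUBIC)[:,:,::-1])
E
```

```text
[ 0.4725678  -0.05361855  0.01074025] [-1.79998934e+02 -3.21880305e-04 -1.05799305e+02] [-2.11417632  3.29836695  0.55029816] 0.035635145155616374
```

View pics/w14.png

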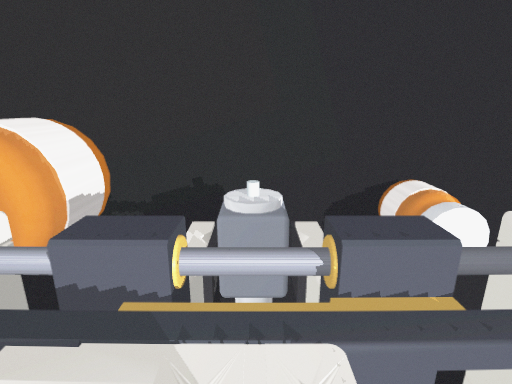

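View pics/s14z.png

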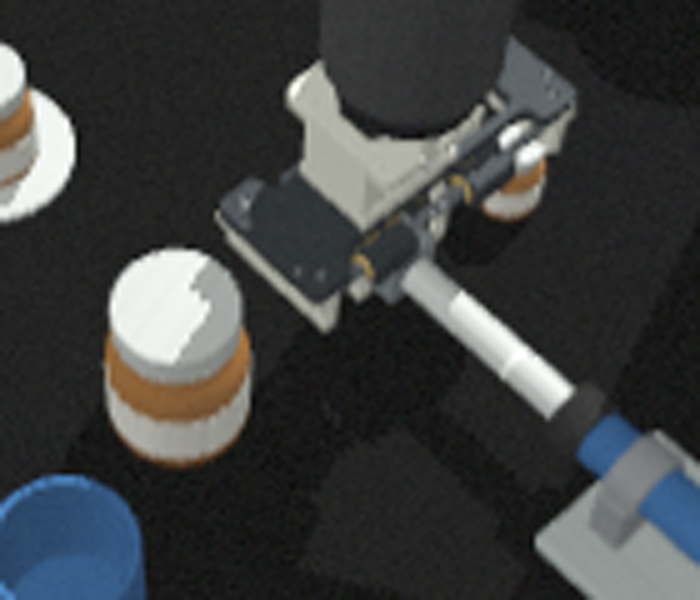

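```bash
python3 - <<'E'
from h import *
s,c=load('s14');A=s['tcp_pos'];M=R.from_euler('xyz',s['eef_rot'],degrees=True).as_matrix()
for z in(-.066,-.097,-.12):
    print(z,[tuple(np.round((np.array(proj(s,c,A+M@[x,-.0965,z]))-[210,130])*5).astype(int)) for x in(-.039,.039)])
sh=M@[.024,0,0]
print('after',[tuple(np.round((np.array(proj(s,c,A+sh+M@[x,-.0965,-.097]))-[210,130])*5).astype(int)) for x in(-.039,.039)])
P=np.array([.5975,-.1137,.1155]);print([np.round((np.array(proj(s,c,P+.036*np.array([np.cos(t),np.sin(t),0])))-[210,130])*5) for t in np.radians([0,90,180,270,164])])
E
```

```text
-0.066 [(np.int64(308), np.int64(375)), (np.int64(210), np.int64(283))]
-0.097 [(np.int64(309), np.int64(346)), (np.int64(210), np.int64(253))]
-0.12 [(np.int64(311), np.int64(324)), (np.int64(210), np.int64(230))]
after [(np.int64(278), np.int64(317)), (np.int64(180), np.int64(225))]
[array([134., 356.]), array([230., 337.]), array([209., 257.]), array([115., 275.]), array([223., 267.])]
```

Call:
{"op": "step_arm", "data": {"force": 28, "increments": [[[0.006,0,0],[0,0,0],0.8],[[0.012,0,0],[0,0,0],0.8],[[0.017,0,0],[0,0,0],0.8],[[0.02,0,0],[0,0,0],0.8],[[0.022,0,0],[0,0,0],0.8],[[0.022,0,0],[0,0,0],0.8]]}}

```text
time_s: 19.65
tcp_pos: [0.4668, -0.0743, 0.0107]
eef_rot: [-180.0, -0.0, -105.8]
contact_force: [-0.8, 3.7, -0.5]
gripper_width: 0.0355
```

Call:
{"op": "step_arm", "data": {"increments": [[[0.001,0,0],[0,0,0],0.8],[[0.002,0,0],[0,0,0],0.8],[[0.003,0,0],[0,0,0],0.8],[[0.003,0,0],[0,0,0],0.8],[[0.003,0,0],[0,0,0],0.8]]}}

```text
time_s: 20.15
tcp_pos: [0.4663, -0.0764, 0.0107]
eef_rot: [-180.0, 0.1, -105.8]
contact_force: [-1.0, 9.1, -1.5]
gripper_width: 0.0356
```

Call:
{"op": "step_arm", "data": {"increments": [[[0.001,0,0],[0,0,0],0.8],[[0.001,0,0],[0,0,0],0.8],[[0.001,0,0],[0,0,0],0.8],[[0.001,0,0],[0,0,0],0.8],[[0.001,0,0],[0,0,0],0.8]]}}

```text
time_s: 20.65
tcp_pos: [0.4663, -0.0765, 0.0107]
eef_rot: [-180.0, 0.1, -105.7]
contact_force: [-2.2, 16.7, -0.5]
gripper_width: 0.0356
```

```bash
python3 - <<'E'
from h import *
s,c=save('wrist','w15');print(s['tcp_pos'],s['eef_rot'],s['contact_force'],s['gripper_width'])
s,c=save('scene','s15')
print(np.round(proj(s,c,(.511,-.304,.006))))
E
```

```text
[ 0.46628052 -0.07651213  0.01074833] [-1.79957874e+02  1.24525320e-01 -1.05748729e+02] [-2.15896118 16.65143599 -0.52860447] 0.0356242049545856
[208. 160.]
```

View pics/s15.png

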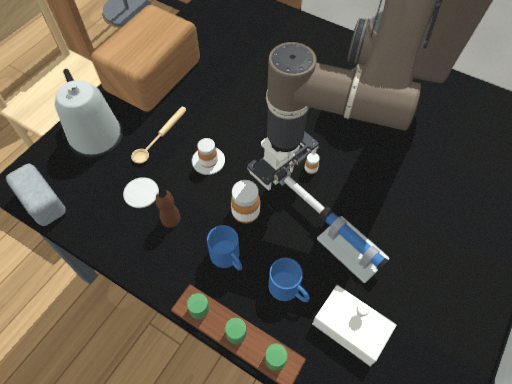

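View pics/w15.png

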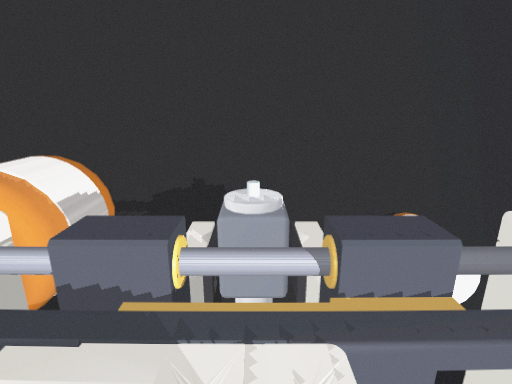

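```bash
python3 - <<'E'
from h import *
a=load('scene0')[1]['color'].astype(int);b=load('s15')[1]['color'].astype(int)
d=np.abs(a-b).sum(2)
for n,(x0,y0,x1,y1) in dict(large=(225,175,265,225),mugs=(205,220,310,305),butter=(315,285,395,365),mill=(155,188,182,230),spoon=(130,105,190,165)).items(): print(n,(d[y0:y1,x0:x1]>90).mean().round(3))
print(r.close_job())
E
```

```text
large 0.203
mugs 0.019
butter 0.008
mill 0.0
spoon 0.0
the job is handed in; nothing more can be done
None
```

```bash
python3 - <<'E'
import cv2,numpy as np
f=lambda n:cv2.resize(cv2.imread(f'pics/{n}.png')[165:230,220:270],None,fx=7,fy=7)
cv2.imwrite('pics/lgcmp.png',np.hstack([f('scene0'),f('s15')]))
E
```

```text
(no output)
```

View pics/lgcmp.png

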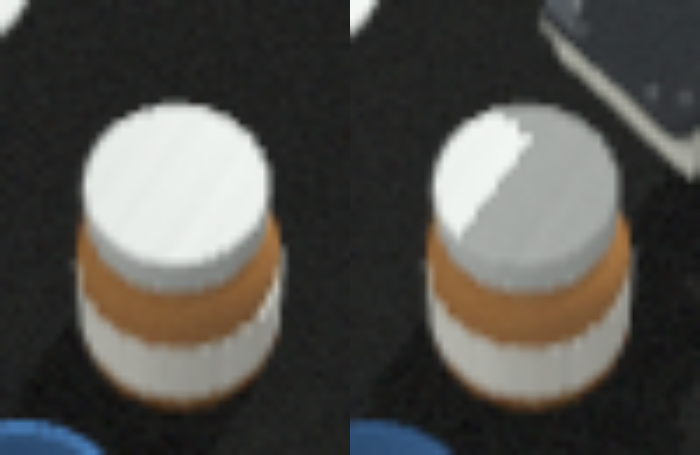

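The job is done and handed in: the jar is on the coaster, and the gripper is holding the monopod head at its second stop.

**Jar:** I moved the middle-sized jar onto the coaster nearest the robot's base. The scene and top pictures show it upright and within a few mm of the middle. The monopod did not come near it.

**First try on the button failed:** I gripped the head at the reported height and a pull of up to about 29 N met the lock. The scene picture showed the finger ends about 31 mm above the reported TCP, so the pads were above the button. The jar had been held by its lid for the same reason. I let the pull off, opened, lowered the gripper and gripped again. The opening then read 35.4 mm, close to the 36 mm for a pressed button, and the slide came free.

**Pull:** The head is drawn out 120 mm. The pull force rose there from about 4 N to about 16 N, which fits the firm second stop. The last reading was an opening of 35.6 mm with the grip set to 28 N.

**Other things:**
- A before-and-after comparison showed little or no change at the mugs, butter dish, pepper mill and spoon.
- The large jar beside the path gave a difference in that comparison. The close-up, viewed after handing in, shows it in the same place with only the gripper's shadow on its lid.
- The last time reading was 20.65 s, before the final pictures and handing in.

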